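# Stand the toppled dropper bottle up in the drip tray

### The arm

A 7-joint arm with a two-finger parallel gripper is mounted at the origin on a cart in front of the work surface, level with it; the furniture and walls round the work are solid. World frame = base frame: x ahead of the robot, y to its left, z up, the work surface at z = 0. Lengths are in mm, angles in rad, forces in N, time in s.
With the tool pointing down it reaches from about 400 to 875 mm from the base axis. Payload 4.4 kg.
Tool frame: the origin (TCP) lies at the very end of the fingers, on their centre line; the grasp point (between the pads) lies 19 mm behind it; z points along the fingers, y is the direction in which the jaws open and shut (so a half turn about z gives the same grasp; the last joint's range is limited). The gripper opens to 85 mm and grips with 20 to 120 N. Pads are 22 mm wide; open, the fingers measure 114 mm over their backs; the gripper's body (76 mm by 85 mm) begins 54 mm behind the grasp point. The pads swing forward as they close: fully open they stand 13 mm farther back than shut.
Start: joints at [-1.383, 0.628, 0.038, 1.517, -0.027, 0.996, -0.02], TCP at [163.179, 629.198, 231.313] pointing down, gripper open.
Joint ranges: [-3.06, 3.06], [-0.37, 2.12], [-1.25, 1.32], [0.18, 2.47], [-1.1, 4.24], [0.23, 1.98], [-2.94, 2.94]. Speed limits (rad/s): [2.57, 2.57, 3.14, 3.14, 3.14, 3.14, 3.14].

### API

Orientations are given as [roll, pitch, yaw] about the fixed x, y, z axes, in that order (R = Rz(yaw) Ry(pitch) Rx(roll)).
In Python, from cell import ctrl, eyes gives the robot as it stands.
- The arm moves only by the tool move_arm, never from a script. Its argument "increments" is a list of rows, each a list of 6 numbers: the shift along the tool's x, y, z in cm, then the turn, a rotation vector about the tool's x, y, z in degrees. In form: [[x, y, z, wx, wy, wz], ...]. A call has 1 to 20 rows; each row is the pose to reach, as a shift and turn from the pose commanded when the call began, along the tool's axes at that moment; what a row does not reach only later rows make up. A row lasts 1/10 s, in which the tool goes at most 50 mm and 8.59 degrees, less where a joint would pass 70% of its speed; a pose out of reach is approached as far as the arm can. A call with a gripper value outside its range is refused whole. "grip" is the opening, from -1 (shut) to 1 (fully open), set as the call begins (left out, the last holds). The fingers move at their own pace and stop on an object; the grip force is fixed at half the most. Time passes only in rows, so rows that repeat a pose let the fingers close. It gives the time, the measured TCP pose, the force and the opening at its end, in the units of the state.
- ctrl.read_state(): the state, without advancing time (a new reading comes with each control period).
- eyes.get_image(name): name is "scene" or "top" or "wrist"; returns the picture (384x512x3 uint8, red, green, blue); there is no depth.
- eyes.calibration(name): a dict with "fx", "fy", "cx", "cy" (pixels), "pose" (4x4, takes a point from camera to world coordinates); the wrist camera has in their place "tool_from_camera" (4x4, takes a point from camera to tool coordinates, whose origin is the TCP and whose axes are the flange's). Camera axes: x right, y up, looking along -z (the intrinsics and any distortion apply to the point x, -y, -z); pixel columns grow to the right and rows downward; lengths in mm; the calibration is good to about 2 mm. A picture is of the moment at which its call begins: read the wrist's pose just before it. calibration takes no time and is no camera call.
- ctrl.finish_job(): hands the job in, once; it reports no verdict.
The state is a dict: "clock": time; "qpos": joint angles; "qd": joint speeds; "tau": joint torques, N m; "eef_pos": TCP position; "tool_rot": TCP orientation; "force": force on the tool from outside, world axes, zero at the start; "torque": the same for the moment, N m; "width": finger opening in mm.
Only numpy, scipy, OpenCV 4.12 (cv2) and the standard library are available. Lean on these libraries where they do the work, as an engineer would, in place of code of your own. Each camera call takes 0.05 s, during which the arm holds its last target. There are 200 camera calls.

### The job

The dropper bottle has fallen over on the worktop. Stand it upright on its base in the empty bay of the drip tray, setting it down rather than dropping it, and let go. Leave the small bottle standing in the other bay and do not disturb the loose motor, pliers and tape measure.

Things in the scene. Friction and masses are not known exactly. Their poses are not given: they have to be found in the camera images.
- bottle_center (a point): Dropper bottle, 102 mm long, lying on its side on the worktop at the start. Round body of 32 mm diameter over the first 65 mm from its flat base, then a short neck of 24 mm diameter and a narrow black dropper cap of 12 mm; about 70 g. The point lies on the bottle's axis, half-way (51 mm from the base, 51 mm from the tip of the cap); z runs along the axis from base to cap, so z points up when the bottle stands.
- drip_tray: Shallow aluminium drip tray fixed to the worktop, 110 mm along its x, 190 mm along its y, rim 14 mm high and 3 mm thick with a lip standing 5.5 mm out. Floor 3 mm thick, a rib 3 mm thick and 9 mm high at y = 0 parts it into two equal bays, each 104 by 90 mm inside. Origin under the tray's middle on the worktop; x and y horizontal, z up. The bay on the -y side (centre at x = 0, y = -47 mm) is empty; the small bottle stands in the +y bay.
- small_bottle_center (a point): Small red bottle with a blue nozzle, 25 mm in diameter and 69 mm tall, standing loose in the tray's other bay (+y side). The point lies on its axis half-way up; z points from base to nozzle.
- motor: Loose DC motor, 85x45x45 mm, lying on the worktop; a bystander. Origin at the centre of its underside.
- pliers: Loose long-nose pliers, 44x174x12 mm, lying on the worktop; a bystander. Origin at the centre of their underside.
- pocket_tape: Loose pocket tape measure, 28x50x41 mm, standing on the worktop; a bystander. Origin at the centre of its underside.

How it is judged (in metres and radians):
At the end, for the whole second after the job is handed in: The dropper bottle stands on its base (within 0.12 rad of vertical) on the floor of the tray's empty (-y) bay, released and at rest; the small bottle still stands upright in its own bay (angle between each of bottle_center, small_bottle_center's own z axis and vertical below 0.12 rad and x of bottle_center in the frame of drip_tray between -0.045 and 0.045 m and y of bottle_center in the frame of drip_tray between -0.085 and -0.008 m and height (world z) of bottle_center between 0.048 and 0.06 m and linear speed of dropper_bottle below 0.03 m/s and y of small_bottle_center in the frame of drip_tray above 0.008 m); the robot touches nothing.
It fails at once if the dropper bottle is dropped or thrown (faster than 0.8 m/s with no finger on it) (linear speed of dropper_bottle above 0.8 m/s and contact force between the fingers and dropper_bottle below 0.05 N).
It fails at once if the small bottle is knocked over (angle between small_bottle_center's own z axis and vertical above 0.5 rad).
It fails at once if a bystander (motor, pliers, tape measure) is shifted by more than 40 mm (distance of any of motor, pliers, pocket_tape from where it was at the start of the episode above 0.04 m).
It also fails if it takes over 42 s, if anything falls off the work surface, if the arm or the gripper's body presses on something with over 40 N, if the wrist force passes 120 N, or if a joint passes its speed limit or range.

## Working session

There is one attempt and no reset: what is moved stays moved. The work goes in short steps, Python scripts to look and compute and a tool call to move; the robot and the scene stay as the last step left them, time stands still between calls to the robot, and variables do not carry over. Pictures are saved under pics/ and viewed, about 8 in all and at most 12, crops included, and the job is handed in when it is done.

Besides the shell and the picture viewer there is one more tool, called after "Emit:" as name([rows], argument=value, ...), one row to a line, values as JSON. move_arm: Moves the arm, as the interface text tells. Its arguments: {"type":"object","properties":{"increments":{"type":"array","items":{"type":"array","items":{"type":"number"}}},"grip":{"type":"number"}},"required":["increments"]}

```bash
mkdir -p pics; ls
python3 - <<'E'
from cell import ctrl, eyes
import cv2
print(ctrl.read_state())
for n in("scene","top","wrist"):
    im=eyes.get_image(n); cv2.imwrite(f"pics/{n}0.png",im[:,:,::-1]); print(n,eyes.calibration(n))
E
```

```text
pics
{'clock': 0.0, 'qpos': array([-1.38278202,  0.62933174,  0.03846707,  1.51835289, -0.02695578,
        0.99628111, -0.02002019]), 'qd': array([ 1.02282688e-04,  8.60571712e-04, -1.34531228e-03, -1.09508257e-03,
       -3.19578833e-05, -2.20599797e-03,  9.30642502e-04]), 'tau': array([ 1.09604612e-04, -5.63400078e+01,  1.22632228e+00, -1.93445027e+01,
        1.10431243e-02,  1.03670906e-02, -7.50358335e-07]), 'eef_pos': array([163.05898682, 628.58626098, 230.40370461]), 'tool_rot': array([-3.13973940e+00,  7.51920695e-05,  2.88776232e+00]), 'force': array([-0.29283419,  0.92707448,  1.54236841]), 'torque': array([-0.05541405, -0.00018571,  0.00798447]), 'width': 85.44364002397866}
scene {'fx': 378.218626045127, 'fy': 378.218626045127, 'cx': 248.115942863017, 'cy': 193.2677974041922, 'pose': array([[ 7.58726050e-01,  4.17705063e-01, -4.99857241e-01,
        -1.93389883e+02],
       [-6.51145745e-01,  5.08170705e-01, -5.63712474e-01,
        -9.59118240e+02],
       [ 1.85472520e-02,  7.53183254e-01,  6.57549227e-01,
         1.12885639e+03],
       [ 0.00000000e+00,  0.00000000e+
[... 278 characters left out ...]
6857509e-03, -1.24150599e-02,
        -6.28093731e+01],
       [-1.14797526e-02,  1.74518130e-01,  9.84587039e-01,
         1.60044146e+03],
       [ 0.00000000e+00,  0.00000000e+00,  0.00000000e+00,
         1.00000000e+00]])}
wrist {'fx': 338.53273662686604, 'fy': 338.53273662686604, 'cx': 255.42395396124718, 'cy': 194.76246408330985, 'tool_from_camera': array([[ 3.46398130e-05,  9.54307976e-01,  2.98824841e-01,
         7.68803374e+01],
       [ 9.99999899e-01, -1.66988985e-04,  4.17365272e-04,
        -2.12033549e-01],
       [ 4.48195465e-04,  2.98824796e-01, -9.54307886e-01,
        -1.41612281e+02],
       [ 0.00000000e+00,  0.00000000e+00,  0.00000000e+00,
         1.00000000e+00]])}
```

View pics/top0.png

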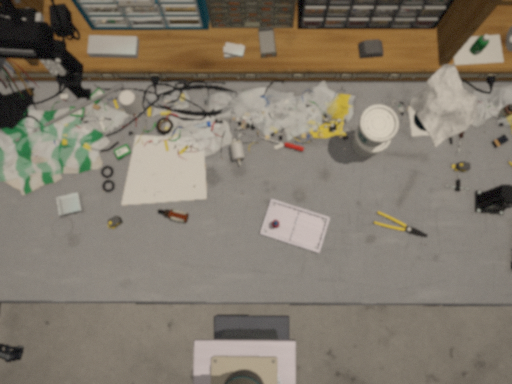

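View pics/scene0.png

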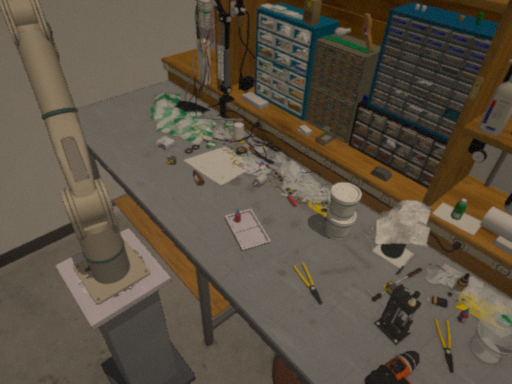

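The top view shows the amber bottle lying at about (173,215) with its cap to the left at (160,211). The tray is at (295,226) with the small bottle at (275,224) in its left bay, the pliers are at (400,225) and the tape at (115,222). Next I'll turn these pixels into positions.

```bash
cat > h.py <<'E'
import numpy as np, cv2
from scipy.spatial.transform import Rotation as R
from cell import ctrl, eyes
def pose(n,st=None):
    c=eyes.calibration(n)
    if n!="wrist": return c,c["pose"]
    T=np.eye(4);T[:3,:3]=R.from_euler("xyz",st["tool_rot"]).as_matrix();T[:3,3]=st["eef_pos"]
    return c,T@c["tool_from_camera"]
def ray(n,uv,z,st=None):
    c,P=pose(n,st); d=P[:3,:3]@np.array([(uv[0]-c["cx"])/c["fx"],-(uv[1]-c["cy"])/c["fy"],-1])
    return P[:3,3]+d*(z-P[2,3])/d[2]
E
python3 - <<'E'
from h import *
im=cv2.imread("pics/top0.png")
hsv=cv2.cvtColor(im,cv2.COLOR_BGR2HSV)
def blobs(m,box):
    x0,y0,x1,y1=box; M=np.zeros_like(m);M[y0:y1,x0:x1]=m[y0:y1,x0:x1]
    cs,_=cv2.findContours(M,cv2.RETR_EXTERNAL,cv2.CHAIN_APPROX_NONE); return max(cs,key=cv2.contourArea)
c=blobs(((hsv[...,1]>90)|(hsv[...,2]<75)).astype(np.uint8),(150,200,200,230))
r=cv2.minAreaRect(c);print("bottle",r,[ray("top",p,16).round() for p in cv2.boxPoints(r)],ray("top",r[0],16).round())
g=((hsv[...,2]>175)&(hsv[...,1]<60)).astype(np.uint8)
c=blobs(g,(250,190,340,260));r=cv2.minAreaRect(c);print("tray",r,[ray("top",p,14).round() for p in cv2.boxPoints(r)],ray("top",r[0],14).round())
print("small",ray("top",(275,224),50),"tape",ray("top",(115,222),40),"pliers",ray("top",(400,225),6))
a=im[195:235,140:205];b=im[190:260,250:340]
cv2.imwrite("pics/c1.png",cv2.hconcat([cv2.resize(a,(390,300),interpolation=2),cv2.resize(b,(386,300),interpolation=2)]))
E
```

```text
bottle ((172.45851135253906, 214.15562438964844), (29.566789627075195, 7.278969764709473), 14.931418418884277) [array([544., 284.,  16.]), array([567., 279.,  16.]), array([542., 185.,  16.]), array([520., 190.,  16.])] [543. 234.  16.]
tray ((294.95416259765625, 225.17684936523438), (61.76070022583008, 36.44428253173828), 17.700428009033203) [array([483., -50.,  14.]), array([597., -85.,  14.]), array([ 536., -275.,   14.]), array([ 424., -238.,   14.])] [ 510. -162.   14.]
small [509.02476851 -97.27438671  50.        ] tape [513.93820549 412.68270091  40.        ] pliers [ 512.71863566 -502.37870417    6.        ]
```

View pics/c1.png

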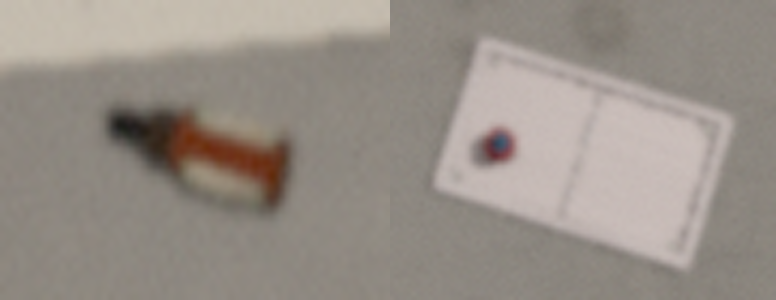

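View pics/wrist0.png

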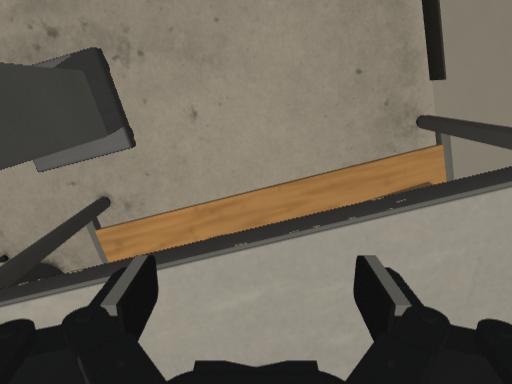

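The crop shows the bottle with its cap to the left and base to the right, and the small bottle in the left (+y) bay. The wrist picture shows only the floor and the table edge. The measured tray is 120x200 mm including the lip, which matches the given size. I'll grasp with the tool leaning over the cap, so that after the bottle is turned upright the tool still points partly down. First I'll move above the bottle and look.

```bash
cat >> h.py <<'E'
def inc(p,M,st=None):
    "increment row (cm, deg) from present pose to TCP p, rotation matrix M"
    st=st or ctrl.read_state(); A=R.from_euler("xyz",st["tool_rot"])
    d=A.inv().apply(np.array(p)-st["eef_pos"])/10; w=(A.inv()*R.from_matrix(M)).as_rotvec(degrees=True)
    return np.r_[d,w].round(2).tolist()
def tool(x,z):
    x,z=np.array(x,float),np.array(z,float); z/=np.linalg.norm(z); x-=z*(x@z); x/=np.linalg.norm(x)
    return np.c_[x,np.cross(z,x),z]
E
python3 -c "
from h import *
print(inc([543,234,200],tool([.252,.968,0],[0,0,-1])))"
```

```text
[-46.69, -28.67, 3.1, -0.06, 0.07, 90.05]
```

Emit:
move_arm([
  [-4,-2.5,0.3,0,0,7.5],
  [-8,-5,0.6,0,0,15],
  [-12,-7.5,0.9,0,0,22.5],
  [-16,-10,1.2,0,0,30],
  [-20,-12.5,1.5,0,0,38],
  [-24,-15,1.8,0,0,46],
  [-28,-17.5,2,0,0,54],
  [-32,-20,2.3,0,0,62],
  [-36,-22.5,2.6,0,0,70],
  [-40,-25,2.9,0,0,78],
  [-43.5,-27,3,0,0,84],
  [-46.7,-28.7,3.1,0,0,90],
  [-46.7,-28.7,3.1,0,0,90],
  [-46.7,-28.7,3.1,0,0,90],
  [-46.7,-28.7,3.1,0,0,90],
])

```text
clock: 1.65
eef_pos: [542.0, 235.4, 199.9]
tool_rot: [-3.14, -0.0, 1.319]
force: [0.3, -0.5, 0.2]
width: 85.1
```

```bash
python3 -c "
from h import *
st=ctrl.read_state();im=eyes.get_image('wrist')
print(st); cv2.imwrite('pics/w1.png',im[:,:,::-1])
import pickle;pickle.dump(st,open('w1.pkl','wb'))"
```

```text
{'clock': 1.65, 'qpos': array([-0.73853854,  0.61840088,  0.45266041,  1.72994785, -0.33898606,
        0.8726974 , -0.38963078]), 'qd': array([-0.01510122, -0.00364868, -0.00284156,  0.00236511,  0.00257282,
       -0.00069635,  0.00019238]), 'tau': array([ 1.05398655e+00, -5.05887687e+01,  6.96429804e+00, -1.67213523e+01,
        7.18457624e-02, -2.92510819e-02,  1.07433373e-04]), 'eef_pos': array([542.02008472, 235.40813282, 199.91889555]), 'tool_rot': array([-3.13987993e+00, -2.98572547e-04,  1.31922019e+00]), 'force': array([ 0.31203537, -0.4524022 ,  0.18323313]), 'torque': array([ 0.06131589, -0.00334535,  0.02535001]), 'width': 85.14560316671026}
```

View pics/w1.png

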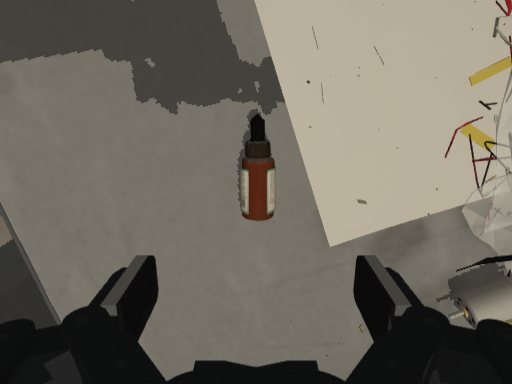

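The wrist view shows the bottle with its cap tip at (257,113), base edge at (258,219) and body columns 241-275. The motor is at the right (from 450,290).

```bash
python3 -c "
from h import *
import pickle;st=pickle.load(open('w1.pkl','rb'))
f=lambda u,v,z:ray('wrist',(u,v),z,st).round(1)
t,b=f(257.3,113,16),f(258,219,16)
print(t,b,np.linalg.norm(t-b),'width',np.linalg.norm(f(241,200,16)-f(275,200,16)),'motor',f(450,290,20),f(450,320,0))
a=(t-b)[:2];a/=np.linalg.norm(a);print(a)
"
```

```text
[556.5 287.9  16. ] [530.9 184.6  16. ] 106.4248561192356 width 34.489418667179734 motor [713.6  53.7  20. ] [719.7  -3.8   0. ]
[0.24054531 0.97063791]
```

```bash
python3 -c "
from h import *
a=np.array([.2405,.9706,0]);up=np.array([0,0,1.]);th=np.radians(35)
P=np.r_[(np.array([531.5,187])+42*a[:2]),16]
z=-a*np.sin(th)-up*np.cos(th);M=tool(a,z)
g=P+12*z;print('grasp',g);print(inc(g-100*z,M),inc(g,M))"
```

```text
grasp [539.9456584  221.08464053   6.17017547]
[4.27, 0.14, 11.19, -0.23, -35.02, -0.42] [-1.47, 0.2, 19.38, -0.23, -35.02, -0.42]
```

Emit:
move_arm([
  [0.7,0,1.9,0,-6,0],
  [1.4,0,3.8,0,-12,0],
  [2.1,0.1,5.6,0,-18,0],
  [2.8,0.1,7.5,0,-24,0],
  [3.5,0.1,9.3,0,-30,0],
  [4.3,0.1,11.2,0,-35,-0.4],
  [4.3,0.1,11.2,0,-35,-0.4],
  [4.3,0.1,11.2,0,-35,-0.4],
  [4.3,0.1,11.2,0,-35,-0.4],
])

```text
clock: 2.6
eef_pos: [555.8, 274.5, 90.9]
tool_rot: [3.141, 0.609, 1.322]
force: [0.0, -1.3, 0.5]
width: 85.7
```

```bash
python3 -c "
from h import *
st=ctrl.read_state();print(st['qpos'].round(3),st['eef_pos'])
im=eyes.get_image('wrist');cv2.imwrite('pics/w2.png',im[:,:,::-1])
a=np.array([.2405,.9706,0]);up=np.array([0,0,1.]);th=np.radians(35)
M=tool(a,-a*np.sin(th)-up*np.cos(th))
print(inc([539.9,221.1,6.2],M))"
```

```text
[-0.968  1.102  0.603  1.279 -0.118  1.319 -0.729] [555.77000121 274.47139109  90.90767837]
[0.3, -0.25, 10.17, -0.18, -0.17, -0.33]
```

View pics/w2.png

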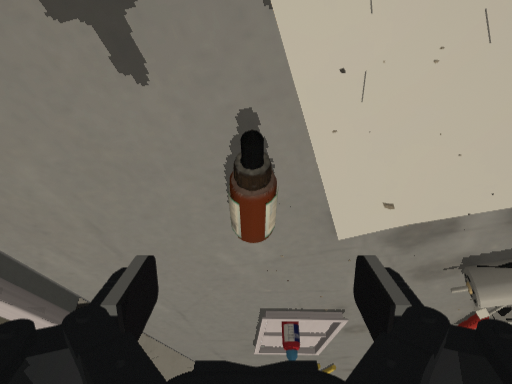

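The bottle (columns 230-277, centre 254) is in line with the fingers, and the pose was reached. Going in and closing.

Emit:
move_arm([
  [0,0,1.5,0,0,0],
  [0.1,-0.1,3,0,0,0],
  [0.2,-0.1,4.5,0,0,0],
  [0.2,-0.2,6,0,0,0],
  [0.3,-0.2,7.5,0,0,0],
  [0.3,-0.2,8.5,0,0,0],
  [0.3,-0.2,9.2,0,0,0],
  [0.3,-0.2,9.8,0,0,0],
  [0.3,-0.2,10.2,0,0,0],
  [0.3,-0.2,10.2,0,0,0],
  [0.3,-0.2,10.2,0,0,0],
  [0.3,-0.2,10.2,0,0,0],
])

```text
clock: 3.85
eef_pos: [539.4, 222.1, 3.2]
tool_rot: [-3.14, 0.61, 1.325]
force: [-0.5, 0.7, 0.5]
width: 85.4
```

Emit:
move_arm([
  [0,0,0,0,0,0],
  [0,0,0,0,0,0],
  [0,0,0,0,0,0],
  [0,0,0,0,0,0],
  [0,0,0,0,0,0],
  [0,0,0,0,0,0],
  [0,0,0,0,0,0],
  [0,0,0,0,0,0],
  [0,0,0,0,0,0],
  [0,0,0,0,0,0],
  [0,0,0,0,0,0],
  [0,0,0,0,0,0],
], grip=-1)

```text
clock: 5.05
eef_pos: [540.0, 221.5, 4.2]
tool_rot: [-3.141, 0.611, 1.324]
force: [1.2, 0.8, 5.0]
width: 31.3
```

```bash
python3 -c "
from h import *
st=ctrl.read_state();print(st['qpos'].round(3),st['eef_pos'],st['width'])
th=np.radians(35);up=np.array([0,0,1.])
print('lift',(R.from_euler('xyz',st['tool_rot']).inv().apply([0,0,15])).round(2))
# final: tool tilt 55 from vertical, pointing azimuth of tray x
c=np.array([510,-162,0]);y=np.array([.305,.952,0]);x=np.array([.952,-.305,0])
base=c-47*y
M=tool(x*np.sin(th)+up*np.cos(th),x*np.cos(th)-up*np.sin(th))
for h in(120,): print(inc(base+up*(45+h)+12*M[:,2],M), base)"
```

```text
[-0.943  1.171  0.579  1.434 -0.136  1.095 -0.717] [539.95018631 221.53734005   4.1798209 ] 31.256169370961207
lift [-8.600e+00 -1.000e-02 -1.229e+01]
[-43.79, 7.14, 11.87, -17.68, 67.55, 100.2] [ 495.665 -206.744    0.   ]
```

Gripped at 31.3 mm. Lifting, then turning to tool-down.

Emit:
move_arm([
  [-0.6,0,-0.8,0,0,0],
  [-1.2,0,-1.7,0,0,0],
  [-2,0,-2.9,0,0,0],
  [-3,0,-4.3,0,0,0],
  [-4,0,-5.7,0,0,0],
  [-5,0,-7.2,0,4,0],
  [-6,0,-8.6,0,8,0],
  [-7,0,-10,0,13,0],
  [-8,0,-11.5,0,18,0],
  [-8.6,0,-12.3,0,23,0],
  [-9.2,0,-13.1,0,28,0],
  [-9.2,0,-13.1,0,32,0],
  [-9.2,0,-13.1,0,35,0],
  [-9.2,0,-13.1,0,35,0],
  [-9.2,0,-13.1,0,35,0],
])

```text
clock: 6.55
eef_pos: [539.5, 221.2, 164.0]
tool_rot: [-3.14, 0.0, 1.323]
force: [0.0, 0.5, -1.2]
width: 30.6
```

```bash
python3 -c "
from h import *
st=ctrl.read_state();print(st['qpos'].round(3),st['eef_pos'],st['tool_rot'],st['width'])
# above the bay, tool down, tool x along tray x
print(inc([480,-200,190],tool([.952,-.305,0],[0,0,-1])))"
```

```text
[-0.694  0.649  0.411  1.784 -0.351  0.782 -0.354] [539.53755776 221.16377968 164.04527049] [-3.13995394e+00  4.99249037e-05  1.32308338e+00] 30.609677263481405
[-42.29, 4.55, -2.6, -0.07, 0.08, 93.57]
```

Emit:
move_arm([
  [-1.5,0.2,-0.4,0,0,3],
  [-4,0.5,-1,0,0,9],
  [-7,0.8,-1.8,0,0,15.5],
  [-10,1.1,-2.6,0,0,22],
  [-13,1.4,-2.6,0,0,29],
  [-16,1.7,-2.6,0,0,35.5],
  [-19,2,-2.6,0,0,42],
  [-22,2.4,-2.6,0,0,49],
  [-25,2.7,-2.6,0,0,55.5],
  [-28,3,-2.6,0,0,62],
  [-31,3.3,-2.6,0,0,69],
  [-34,3.6,-2.6,0,0,75.5],
  [-37,4,-2.6,0,0,82],
  [-39.5,4.3,-2.6,0,0,88],
  [-41.3,4.5,-2.6,0,0,92],
  [-42.3,4.6,-2.6,0,0,93.6],
  [-42.3,4.6,-2.6,0,0,93.6],
  [-42.3,4.6,-2.6,0,0,93.6],
])

```text
clock: 8.35
eef_pos: [480.6, -198.7, 188.8]
tool_rot: [-3.141, 0.003, -0.308]
force: [-0.2, 0.3, -0.6]
width: 30.2
```

```bash
python3 -c "
from h import *
st=ctrl.read_state();print(st['qpos'].round(3),st['eef_pos'],st['tool_rot'],st['width'])
th=np.radians(35);up=np.array([0,0,1.])
c=np.array([510,-162,0]);y=np.array([.305,.952,0]);x=np.array([.952,-.305,0])
base=c-47*y
M=tool(x*np.sin(th)+up*np.cos(th),x*np.cos(th)-up*np.sin(th))
print(inc(base+up*(45+80)+13*M[:,2],M))"
```

```text
[-0.199  0.647  0.851  1.936 -0.643  0.858 -0.883] [ 480.64312433 -198.74668494  188.7551568 ] [-3.14058674e+00  2.99591147e-03 -3.08119801e-01] 30.177475672942265
[2.76, 0.32, 7.11, -0.11, 55.16, 0.07]
```

Emit:
move_arm([
  [0.3,0,0.3,0,5,0],
  [0.6,0,0.6,0,10,0],
  [0.9,0.1,0.9,0,15,0],
  [1.2,0.1,1.2,0,20,0],
  [1.5,0.1,1.5,0,25,0],
  [1.8,0.2,1.8,0,30,0],
  [2.1,0.2,2.1,0,35,0],
  [2.4,0.2,2.4,0,40,0],
  [2.6,0.3,2.7,0,45,0],
  [2.8,0.3,3,0,50,0],
  [2.8,0.3,3,0,55,0],
  [2.8,0.3,3,0,55,0],
  [2.8,0.3,3,0,55,0],
  [2.8,0.3,3,0,55,0],
])

```text
clock: 9.75
eef_pos: [520.2, -253.1, 382.5]
tool_rot: [-3.104, -0.752, -0.302]
force: [-0.5, 0.4, -1.2]
width: 30.2
```

```bash
python3 -c "
from h import *
st=ctrl.read_state();print(st['qpos'].round(3),st['eef_pos'],st['tool_rot'],st['width'])
th=np.radians(35);up=np.array([0,0,1.])
c=np.array([510,-162,0]);y=np.array([.305,.952,0]);x=np.array([.952,-.305,0])
base=c-47*y
M=tool(x*np.sin(th)+up*np.cos(th),x*np.cos(th)-up*np.sin(th))
for h in(30,0):print(inc(base+up*(45+h)+13*M[:,2],M))
a=eyes.get_image('scene');b=eyes.get_image('wrist')
a=cv2.resize(a[130:290,140:340],(480,384),interpolation=cv2.INTER_CUBIC)
cv2.imwrite('pics/p1.png',cv2.resize(cv2.hconcat([a,b])[:,:,::-1],(800,310)))
cv2.imwrite('pics/p1b.png',b[:,:,::-1])
"
```

```text
[ 0.345  0.109  0.188  2.191 -1.099  0.234 -0.327] [ 520.19707957 -253.11055266  382.45614075] [-3.10429277 -0.75186515 -0.30212357] 30.220767868993377
[-23.45, -2.9, 21.31, -2.47, 11.92, 0.08]
[-25.5, -2.81, 23.5, -2.47, 11.92, 0.08]
```

View pics/p1.png

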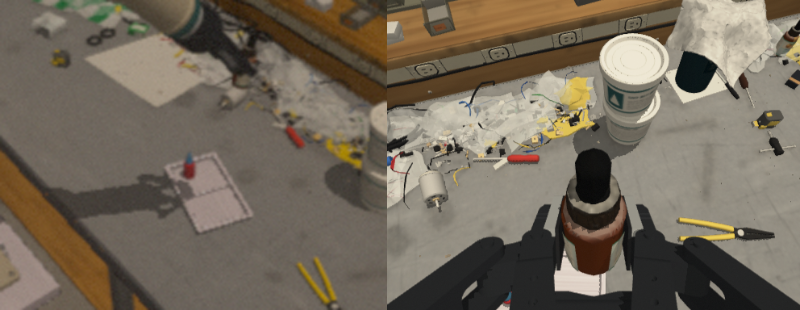

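The scene crop shows the arm lifted away from the tray, and the wrist view shows the bottle held between the pads with the cap up. Joints 5 and 6 reached their limits, so the outward tilt can't be done here. I'll tilt inward instead, with the gripper on the far side of the tray pointing back at the robot, after checking where the white tub stands.

```bash
python3 -c "
from h import *
print('tub top',ray('top',(378,123),150).round(),ray('top',(360,123),150).round(),'base',ray('top',(370,150),0).round())
print(inc([490,-195,260],tool([.952,-.305,0],[0,0,-1])))"
```

```text
tub top [ 809. -409.  150.] [ 809. -355.  150.] base [ 764. -415.    0.]
[-11.86, -4.54, 6.03, -2.14, -43.22, 1.11]
```

Emit:
move_arm([
  [-1.2,-0.5,0.6,0,-4.5,0],
  [-2.4,-0.9,1.2,-0.5,-9,0.2],
  [-3.6,-1.4,1.8,-0.7,-13.5,0.4],
  [-4.8,-1.8,2.4,-0.9,-18,0.5],
  [-6,-2.3,3,-1.1,-22.5,0.6],
  [-7.2,-2.7,3.6,-1.3,-27,0.7],
  [-8.4,-3.2,4.2,-1.5,-31.5,0.8],
  [-9.6,-3.6,4.8,-1.7,-36,0.9],
  [-10.8,-4.1,5.4,-1.9,-40,1],
  [-11.9,-4.5,6,-2.1,-43.2,1.1],
  [-11.9,-4.5,6,-2.1,-43.2,1.1],
  [-11.9,-4.5,6,-2.1,-43.2,1.1],
])

```text
clock: 11.05
eef_pos: [489.1, -194.8, 257.1]
tool_rot: [-3.142, 0.005, -0.309]
force: [-0.2, 0.6, -1.9]
width: 30.5
```

```bash
python3 -c "
from h import *
st=ctrl.read_state();print(st['qpos'].round(3),st['eef_pos'],st['tool_rot'])
print(inc([500,-205,230],tool([-.996,.087,0],[0,0,-1])))"
```

```text
[-0.029  0.465  0.521  1.834 -0.284  0.921 -1.259] [ 489.09267831 -194.7716916   257.07211387] [-3.14157397  0.00470267 -0.30879749]
[1.36, 0.64, 2.7, 0.39, 0.05, 167.3]
```

Emit:
move_arm([
  [0,0,0.2,0,0,-8],
  [0,0,0.4,0,0,-16],
  [0,0,0.6,0,0,-24],
  [0,0,0.8,0,0,-32],
  [0,0,1,0,0,-40],
  [0,0,1.2,0,0,-48],
  [0,0,1.4,0,0,-56],
  [0,0,1.6,0,0,-64],
  [0,0,1.8,0,0,-72],
  [0,0,2,0,0,-80],
  [0,0,2,0,0,-88],
  [0,0,2,0,0,-96],
  [0,0,2,0,0,-104],
  [0,0,2,0,0,-112],
  [0,0,2,0,0,-120],
  [0,0,2,0,0,-128],
  [0,0,2,0,0,-136],
  [0,0,2,0,0,-144],
  [0,0,2,0,0,-152],
  [0,0,2,0,0,-152],
])

```text
clock: 13.05
eef_pos: [488.7, -195.9, 238.5]
tool_rot: [-3.141, -0.002, 2.342]
force: [0.2, 0.0, -0.7]
width: 30.6
```

```bash
python3 -c "
from h import *
st=ctrl.read_state();print(st['qpos'].round(3),st['eef_pos'],st['tool_rot'])
print(inc([500,-205,230],tool([-.996,.087,0],[0,0,-1])))"
```

```text
[ 0.478  0.45  -0.215  1.846  0.122  0.861  0.975] [ 488.69192641 -195.8909885   238.53057568] [-3.14081176e+00 -2.00160456e-03  2.34229666e+00]
[-1.44, 0.18, 0.85, -0.0, -0.13, -40.8]
```

Emit:
move_arm([
  [-0.2,0,0.1,0,0,-7],
  [-0.5,0,0.3,0,0,-14],
  [-0.8,0.1,0.5,0,0,-21],
  [-1,0.1,0.6,0,0,-28],
  [-1.2,0.2,0.8,0,0,-35],
  [-1.4,0.2,0.8,0,0,-40.8],
  [-1.4,0.2,0.8,0,0,-40.8],
  [-1.4,0.2,0.8,0,0,-40.8],
])

```text
clock: 13.85
eef_pos: [499.9, -204.3, 230.0]
tool_rot: [3.141, -0.003, 3.05]
force: [0.0, 0.7, -0.6]
width: 30.6
```

Emit:
move_arm([
  [0,0,0,0,4,0],
  [0,0,0,0,9,0],
  [0,0,0,0,14,0],
  [0,0,0,0,19,0],
  [0,0,0.2,0,24,0],
  [0,0,0.5,0,29,0],
  [0,0,1,0,34,0],
  [0,0,1.5,0,39,0],
  [0,0,2,0,44,0],
  [0,0,2.5,0,49,0],
  [0,0,3,0,53,0],
  [0,0,3,0,55,0],
  [0,0,3,0,55,0],
  [0,0,3,0,55,0],
  [0,0,3,0,55,0],
])

```text
clock: 15.35
eef_pos: [500.5, -203.5, 200.5]
tool_rot: [3.138, -0.961, 3.057]
force: [0.5, -0.1, -0.6]
width: 30.5
```

```bash
cat > fin.py <<'E'
from h import *
st=ctrl.read_state();print(st['qpos'].round(3),st['eef_pos'],st['tool_rot'])
th=np.radians(35);up=np.array([0,0,1.]);x=np.array([-.996,.087,0])
base=np.array([510,-162,0])-47*np.array([.305,.952,0])
M=tool(x*np.sin(th)+up*np.cos(th),x*np.cos(th)-up*np.sin(th))
for h in(60,20,0):print(h,inc(base+up*(45+h)+13*M[:,2],M,st))
E
python3 fin.py; python3 -c "
from h import *
a=eyes.get_image('scene');b=eyes.get_image('wrist')
a=cv2.resize(a[130:290,140:340],(480,384),interpolation=cv2.INTER_CUBIC)
cv2.imwrite('pics/p2.png',cv2.resize(cv2.hconcat([a,b])[:,:,::-1],(800,310)))"
```

```text
[ 0.28   1.078 -0.076  1.042  0.181  1.98   1.679] [ 500.47312074 -203.53079354  200.51390498] [ 3.13844136 -0.96093562  3.05721405]
60 [-7.57, -0.38, 7.14, 0.05, -0.06, 0.09]
20 [-10.85, -0.39, 9.43, 0.05, -0.06, 0.09]
0 [-12.49, -0.39, 10.58, 0.05, -0.06, 0.09]
```

View pics/p2.png

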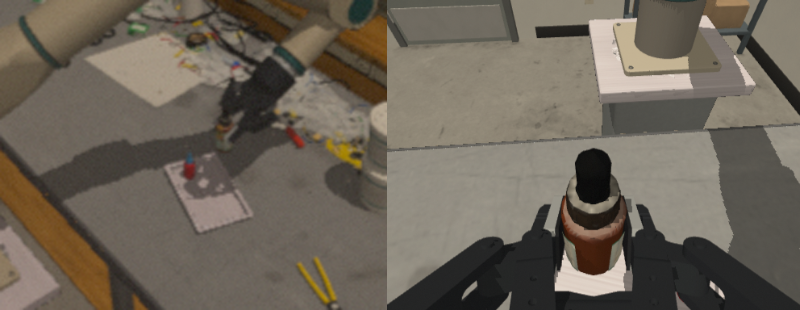

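The wrist view shows the bottle centred in the pads with the cap up (cap top at about column 257, row 186 in full-size pixels). The scene view shows it above and beyond the tray. Before lowering I'll check the tilt by comparing the predicted and seen cap position.

```bash
python3 -c "
from h import *
st=ctrl.read_state();b=eyes.get_image('wrist');c,P=pose('wrist',st)
A=R.from_euler('xyz',st['tool_rot']);g=st['eef_pos']-13*A.as_matrix()[:,2]
def px(p):
    q=np.linalg.inv(P)@np.r_[p,1];return (c['cx']+c['fx']*q[0]/-q[2]).round(1),(c['cy']-c['fy']*q[1]/-q[2]).round(1)
n=A.as_matrix()[:,1]
for t in(-8,0,8):
  v=R.from_rotvec(np.radians(t)*n).apply([0,0,1]);print(t,'tip',px(g+60*v),'neck front',px(g+23*v))
x,y=px(g+60*np.array([0,0,1]))
gr=b.max(2)[:,257];print(gr[160:300:4])
cv2.imwrite('pics/w3.png',cv2.resize(b[160:384,170:345,::-1],None,fx=2.6,fy=2.6))"
```

```text
-8 tip (np.float64(256.4), np.float64(165.3)) neck front (np.float64(256.0), np.float64(240.6))
0 tip (np.float64(256.4), np.float64(185.3)) neck front (np.float64(256.0), np.float64(247.8))
8 tip (np.float64(256.5), np.float64(210.2)) neck front (np.float64(256.0), np.float64(255.8))
[140 119  95 140 147 146  33  16  18  20  20  20  20  19  18  15  13  12
  12  15  12  15  13  14 150 154  98  31  35  34  37  56 156 151  96]
```

View pics/w3.png

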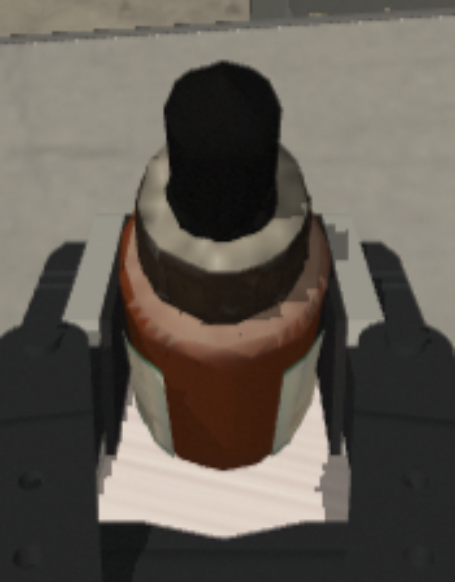

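The cap top is at row 184 and the prediction for vertical is 185, so the bottle is upright within about 2 degrees. Lowering to about 20 mm above the floor.

Emit:
move_arm([
  [-0.9,0,0.8,0,0,0],
  [-1.8,-0.1,1.6,0,0,0],
  [-2.7,-0.1,2.4,0,0,0],
  [-3.6,-0.2,3.2,0,0,0],
  [-4.5,-0.2,4,0,0,0],
  [-5.4,-0.2,4.8,0,0,0],
  [-6.3,-0.3,5.6,0,0,0],
  [-7.2,-0.3,6.4,0,0,0],
  [-8.1,-0.3,7.2,0,0,0],
  [-9,-0.4,8,0,0,0],
  [-9.9,-0.4,8.7,0,0,0],
  [-10.4,-0.4,9.1,0,0,0],
  [-10.8,-0.4,9.4,0,0,0],
  [-10.8,-0.4,9.4,0,0,0],
  [-10.8,-0.4,9.4,0,0,0],
])

```text
clock: 17.0
eef_pos: [484.5, -206.5, 57.6]
tool_rot: [3.139, -0.963, 3.057]
force: [0.4, 0.8, -1.7]
width: 30.5
```

```bash
python3 fin.py; python3 -c "
from h import *
a=eyes.get_image('scene');b=eyes.get_image('wrist')
a=cv2.resize(a[170:270,190:300],(422,384),interpolation=cv2.INTER_CUBIC)
cv2.imwrite('pics/p3.png',cv2.resize(cv2.hconcat([a,b])[:,:,::-1],(800,330)))"
```

```text
[ 0.288  1.234 -0.073  1.097  0.188  1.773  1.654] [ 484.47285311 -206.52321021   57.64893398] [ 3.13917251 -0.9629848   3.05651335]
60 [3.25, 0.08, -2.32, 0.04, -0.18, 0.07]
20 [-0.04, 0.08, -0.04, 0.04, -0.18, 0.07]
0 [-1.68, 0.07, 1.11, 0.04, -0.18, 0.07]
```

View pics/p3.png

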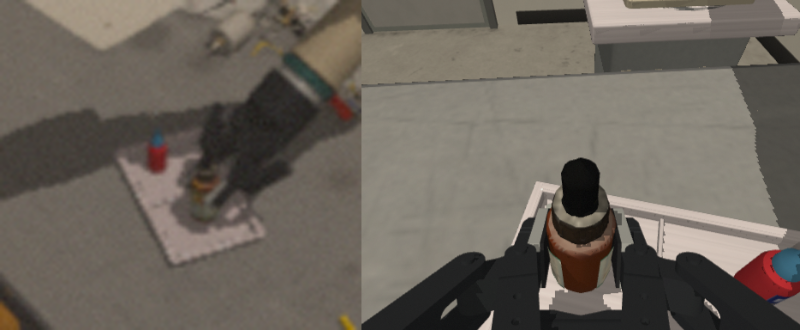

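The bottle hangs upright over the empty bay. The rib is visible to its right in the wrist view, and the red bottle is well clear. Lowering slowly while watching the force.

Emit:
move_arm([
  [-0.16,0,0.11,0,0,0],
  [-0.33,0,0.23,0,0,0],
  [-0.49,0,0.34,0,0,0],
  [-0.66,0,0.46,0,0,0],
  [-0.82,0,0.57,0,0,0],
  [-0.98,0,0.69,0,0,0],
  [-1.15,0,0.8,0,0,0],
  [-1.23,0,0.86,0,0,0],
  [-1.31,0,0.92,0,0,0],
  [-1.31,0,0.92,0,0,0],
])

```text
clock: 18.1
eef_pos: [484.1, -206.4, 41.2]
tool_rot: [3.139, -0.964, 3.057]
force: [0.5, -0.1, 0.2]
width: 31.0
```

Emit:
move_arm([
  [-0.08,0,0.06,0,0,0],
  [-0.16,0,0.11,0,0,0],
  [-0.16,0,0.11,0,0,0],
  [-0.16,0,0.11,0,0,0],
])

```text
clock: 18.5
eef_pos: [484.2, -206.4, 39.5]
tool_rot: [3.139, -0.964, 3.057]
force: [0.4, 0.2, -1.0]
width: 30.5
```

Emit:
move_arm([
  [-0.08,0,0.06,0,0,0],
  [-0.16,0,0.11,0,0,0],
  [-0.16,0,0.11,0,0,0],
  [-0.16,0,0.11,0,0,0],
])

```text
clock: 18.9
eef_pos: [484.2, -206.4, 37.5]
tool_rot: [3.139, -0.964, 3.057]
force: [-0.1, -0.2, -0.7]
width: 30.6
```

Emit:
move_arm([
  [-0.08,0,0.06,0,0,0],
  [-0.12,0,0.09,0,0,0],
  [-0.12,0,0.09,0,0,0],
])

```text
clock: 19.2
eef_pos: [484.1, -206.5, 37.2]
tool_rot: [3.139, -0.964, 3.056]
force: [0.5, 0.7, 4.7]
width: 30.7
```

Emit:
move_arm([
  [-0.08,0,0.06,0,0,0],
  [-0.08,0,0.06,0,0,0],
  [-0.08,0,0.06,0,0,0],
])

```text
clock: 19.5
eef_pos: [484.1, -206.4, 37.2]
tool_rot: [3.14, -0.965, 3.056]
force: [1.1, 0.8, 7.5]
width: 30.6
```

Emit:
move_arm([
  [-0.08,0,0.06,0,0,0],
  [-0.08,0,0.06,0,0,0],
  [-0.08,0,0.06,0,0,0],
])

```text
clock: 19.8
eef_pos: [484.0, -206.4, 37.2]
tool_rot: [3.14, -0.966, 3.056]
force: [1.0, 0.0, 12.3]
width: 30.6
```

Contact at z = 37.2. I'll ease off the press and open.

Emit:
move_arm([
  [0.1,0,-0.07,0,0,0],
  [0.12,0,-0.09,0,0,0],
  [0.12,0,-0.09,0,0,0],
])

```text
clock: 20.1
eef_pos: [484.1, -206.4, 37.3]
tool_rot: [3.139, -0.965, 3.056]
force: [0.6, 0.1, 5.1]
width: 30.4
```

Emit:
move_arm([
  [0,0,0,0,0,0],
  [0,0,0,0,0,0],
  [0,0,0,0,0,0],
  [0,0,0,0,0,0],
  [0,0,0,0,0,0],
  [0,0,0,0,0,0],
  [0,0,0,0,0,0],
  [0,0,0,0,0,0],
  [0,0,0,0,0,0],
  [0,0,0,0,0,0],
], grip=0.6)

```text
clock: 21.1
eef_pos: [484.1, -206.4, 35.5]
tool_rot: [3.139, -0.963, 3.057]
force: [-0.6, -0.2, -0.3]
width: 67.9
```

Emit:
move_arm([
  [0,0,-0.5,0,0,0],
  [0,0,-1,0,0,0],
  [0,0,-1.6,0,0,0],
  [0,0,-2.4,0,0,0],
  [0,0,-3.4,0,0,0],
  [0,0,-4.5,0,0,0],
  [0,0,-5.7,0,0,0],
  [0,0,-7,0,0,0],
  [0,0,-8.5,0,0,0],
  [0,0,-10,0,0,0],
  [0,0,-11.5,0,0,0],
  [0,0,-13,0,0,0],
  [0,0,-13,0,0,0],
  [0,0,-13,0,0,0],
])

```text
clock: 22.5
eef_pos: [591.7, -223.8, 125.3]
tool_rot: [-3.058, -0.839, 2.997]
force: [-0.6, -3.7, 0.2]
width: 68.7
```

```bash
python3 -c "
from h import *
st=ctrl.read_state();print(st['qpos'].round(3),st['qd'].round(3))
a=eyes.get_image('top');b=eyes.get_image('wrist')
a=cv2.resize(a[185:265,250:340],(432,384),interpolation=cv2.INTER_CUBIC)
cv2.imwrite('pics/p4.png',cv2.resize(cv2.hconcat([a,b])[:,:,::-1],(800,326)))"
```

```text
[ 0.093  1.299  0.518  0.728 -0.196  1.981  1.926] [ 0.673  0.051 -2.765  0.529  1.97  -0.012 -0.846]
```

View pics/p4.png

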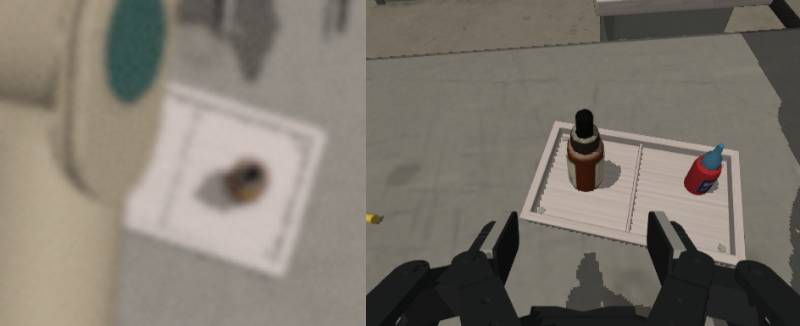

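The bottle stands in the bay and the red bottle still stands in its own. The arm is at joint 6's limit and still swinging, so I'll reduce the tilt gently and let it settle.

Emit:
move_arm([
  [0,0,0,0,-1,0],
  [0.2,0,-0.1,0,-2,0],
  [0.5,0,-0.3,0,-4,0],
  [0.8,0,-0.5,0,-6,0],
  [1.2,0,-0.8,0,-8,0],
  [1.6,0,-1.1,0,-10,0],
  [2,0,-1.4,0,-13,0],
  [2.4,0,-1.7,0,-16,0],
  [2.8,0,-2,0,-19,0],
  [3.2,0,-2.2,0,-22,0],
  [3.2,0,-2.2,0,-25,0],
  [3.2,0,-2.2,0,-25,0],
  [3.2,0,-2.2,0,-25,0],
  [3.2,0,-2.2,0,-25,0],
  [3.2,0,-2.2,0,-25,0],
])

```text
clock: 24.1
eef_pos: [582.3, -212.5, 150.9]
tool_rot: [-3.121, -0.426, 3.053]
force: [-0.4, 0.2, 0.6]
width: 68.5
```

```bash
python3 -c "
from h import *
st=ctrl.read_state();print(st['qpos'].round(3),st['qd'].round(3),st['eef_pos'],st['force'],st['clock'])
b=eyes.get_image('wrist')
cv2.imwrite('pics/p5.png',b[:,:,::-1])"
```

```text
[ 0.029  0.956  0.488  1.261 -0.246  1.41   1.987] [ 0.001  0.003  0.002  0.004 -0.    -0.005 -0.001] [ 582.29736641 -212.5374244   150.88159773] [-0.41197981  0.23082389  0.61711086] 24.1
```

View pics/p5.png

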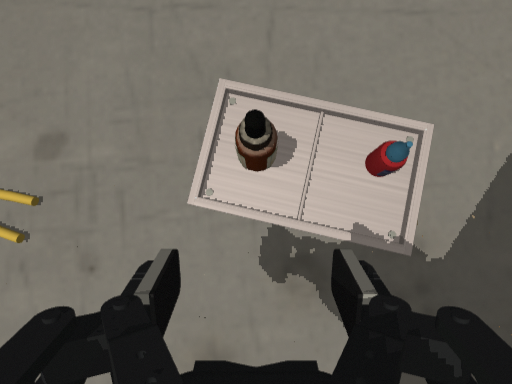

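The picture shows both bottles standing, with the dropper bottle's cap at (255,118) and base edge at (257,170), inside the left bay with the rib to its right. The arm is at rest and clear. One numeric check, then I'll hand in.

```bash
python3 -c "
from h import *
st=ctrl.read_state()
t=ray('wrist',(255,118),105,st)
b=ray('wrist',(257,170),3,st)
c=np.array([510,-162]);ex=np.array([.952,-.305]);ey=np.array([.305,.952])
for p in(t,b):print(p.round(),'tray xy',(ex@(p[:2]-c)).round(),(ey@(p[:2]-c)).round())
print(ctrl.finish_job())"
```

```text
[ 497. -207.  105.] tray xy 1.0 -47.0
[ 510. -208.    3.] tray xy 14.0 -44.0
the job is handed in; nothing more can be done
None
```

The dropper bottle is standing upright on its base in the tray's empty (-y) bay, and I handed the job in at about 24 s. I gripped it lying down with the tool leaning over its cap, turned it upright and lowered it until it touched the tray floor. Pressing force rose to about 12 N and I eased it to 5 N before opening and backing off.

**Last checks:**
- **Dropper bottle:** the cap measured at tray x = 1 mm, y = -47 mm. The near edge of the base was at x = 14 mm, y = -44 mm, where about 16 mm is expected from the 16 mm radius. That puts the bottle near the bay centre and upright within about 2 degrees.
- **Small bottle:** in the last picture it still stood in its own bay.
- **Arm:** at rest, with about 0.8 N on the force sensor and nothing touching it in the picture.

**What went wrong or was not checked:**
- **First tilt:** my first attempt, tilting the tool outward, ran into the limits of joints 5 and 6, so I redid it with the tool tilted inward.
- **Retreat:** joint 6 touched its limit again (read 1.981 against 1.98), and joint 3 briefly reached 2.77 of its 3.14 rad/s limit. I then reduced the tilt and the arm settled.
- **Bystanders:** I did not measure the motor, pliers and tape measure again at the end. No move was planned near them.

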